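# Catch a batch of heat sinks from the two-lane gravity feeder

### The arm

A 6-joint arm with a two-finger parallel gripper is mounted at the origin on a cart in front of the work surface, level with it; the furniture and walls round the work are solid. World frame = base frame: x ahead of the robot, y to its left, z up, the work surface at z = 0. Lengths are in m, angles in rad, forces in N, time in s.
With the tool pointing down it reaches from about 0.3 to 0.75 m from the base axis. Payload 8.5 kg.
Tool frame: the origin (TCP) lies midway between the tips of the shut fingers; the grasp point (between the pads) lies 19 mm behind it; z points along the fingers, y is the line along which they close (so a half turn about z gives the same grasp; the last joint's range is limited). The gripper opens to 85 mm and grips with 20 to 120 N. Pads are 22 mm wide; open, the fingers measure 114 mm over their backs; the gripper's body (76 mm by 85 mm) begins 54 mm behind the grasp point. The pads swing forward as they close: fully open they stand 13 mm farther back than shut.
Start: joints at [-1.527, 0.381, 1.297, -0, 1.464, -0.215], TCP at [0.141, -0.532, 0.231] pointing down, gripper open.
Joint ranges: [-3.11, 3.11], [-0.89, 2.33], [0.22, 2.48], [-1.42, 4.56], [0.17, 2.85], [-2.88, 2.88]. Speed limits (rad/s): [2.39, 2.39, 3.14, 3.14, 3.14, 3.14].

### API

Orientations are given as a 3x3 rotation matrix whose columns are the frame's x, y, z axes.
In Python, from cell import sense, viewer, ticket, nets gives the robot as it stands.
- The arm moves only by the tool arm_command, never from a script. Its argument "commands" is a list of rows, each a list of 5 numbers: the opening, from 0 (shut) to 1 (fully open), then the shift along the tool's x, y, z in m, then the turn about the tool's z in degrees. A call has 1 to 8 rows; each row shifts and turns the commanded pose from where the row before left it, along the tool's axes as they then stand; what a row does not reach is not made up. A row lasts 1/10 s, in which the tool goes at most 50 mm and 8.59 degrees, less where a joint would pass 70% of its speed; a pose out of reach is approached as far as the arm can. A call with a gripper value outside its range is refused whole. The fingers move at their own pace and stop on an object; the grip force is fixed at half the most. Time passes only in rows, so rows that do not move let the fingers close. It gives the time, the measured TCP pose, the force, the opening and the grip force at its end, in the units of the state.
- sense(): the state, without advancing time (a new reading comes with each control period).
- viewer.grab_frame(name): name is "scene" or "top" or "wrist"; returns a dict with "image" (480x640x3 uint8, red, green, blue), "fx", "fy", "cx", "cy" (pixels), "D" ([k1, k2, p1, p2, k3] as OpenCV has them; the pictures are not rectified), "rvec" (rotation vector, rad) and "tvec" (3), from world to camera coordinates, as OpenCV has them. Camera axes: x right, y down, z forward; pixel columns grow to the right and rows downward; lengths in m; the calibration is good to about 2 mm. A picture is of the moment at which its call begins. There is no depth.
- ticket.job_done(): hands the job in; it is judged then, once.
Trained networks look in the newest picture that a camera, given by its name, has taken for a name from the list of things; names that differ only in an ending like _2 or _b are one class to them, and where a whole thing is asked for, a point or a joint stands for the part that bears it (a point fixed in the world has none). Each returns a list of dicts, best first, with "confidence" (0 to 1); they miss things now and then, are a little off and sometimes report something else, mostly with a low value. They report only what shows in the picture. A call takes as long as a camera call.
- nets.silhouettes(target, camera): "mask" (480x640 bool, what is visible of it) and "box" ([left, top, width, height] in pixels, round what is visible of it).
- nets.place_of(target, camera): "location" ([column, row] in pixels: a listed point, or the origin of a listed thing).
The state is a dict: "time": time; "q": joint angles; "joint_velocities": joint speeds; "joint_torque": joint torques, N m; "ee_pos": TCP position; "tool_rot": TCP orientation; "contact_force": force on the tool from outside, world axes, zero at the start; "moment": the same for the moment, N m; "grip_width": opening from 0.0 (shut) to 1.0 (fully open); "grasp_force": force on a finger pad.
Only numpy, scipy, OpenCV 4.12 (cv2) and the standard library are available. Lean on these libraries where they do the work, as an engineer would, in place of code of your own. Each camera call takes 0.05 s, during which the arm holds its last target. There are 200 camera calls.

### The job

Draw the four black finned heat sinks from the gravity feeder: throw its ball lever over to the side of the lane that holds them until it drops into the end notch, so that they slide down to the outlet flap (the white relays in the other lane stay where they are). Then pick up the white tub, hold it under the outlet and press it gently against the rubber bumper until the flap drops and all four heat sinks have slid into it, without spilling any. Finally stand the tub with the heat sinks upright on the bench, at least a hand's breadth away from the feeder's outlet, let go of it, and leave the lever in its notch and the other things undisturbed.

Things in the scene. Friction and masses are not known exactly. Their poses are not given: they have to be found in the camera images.
- feeder: Two-lane gravity feeder for components, aluminium and steel, screwed down, 230 x 150 x 320 mm. Origin: on the bench plane straight below the middle of the outlet lip. Its x axis runs level from the outlet into the feeder (away from the robot, yaw within 0.2 rad), y to the left, z up. Under the chute the space at x below 55 mm is empty down to the bench; the stand is behind it.
- outlet (a point): Middle of the outlet lip, at feeder x 0, y 0, z 180 mm. From here the open chute rises at 28 degrees towards feeder +x, with two lanes, 21 mm wide, at feeder y +22 and -22 mm. A flap hinged at the lip stands up and dams both lanes; it folds forwards and down to become a 17 mm long spout. All is slippery: once free, pieces slide out by themselves within 1 s and drop close in front.
- bumper_mean (a point): Mean place (fixed to the feeder) of the centre of the black rubber bumper, a 24 mm ball under the outlet, at rest: feeder x -5, y 0, z 120 mm. Its threaded rod is set nearer to or farther from the robot by up to 14 mm, differently each time and not reported: feel for it. It slides in level (+x) by 26 mm and is sprung back.
- rod_front (a point): Front end of the steel push rod (8 mm wide, underside at z 147 mm) that the bumper hangs from; at rest feeder x -35, y 0, z 151 mm (fixed point). A tub rim must pass below the rod, at 134 to 144 mm. The push on the bumper rises from 3 N at once to 7 N, then a firm stop; a rack turns the flap with it, and pieces pass only near the end.
- lever (a joint): Lane lever (rad), swinging sideways; it carries the gate plate across both lanes. 0 (start): middle notch, red dot, both lanes shut. +0.315: end notch on the feeder's +y side, yellow dot, opens the +y lane. -0.315: end notch on the -y side, yellow dot, opens the -y lane. Hard stops at +-0.33. A sprung plunger resists with up to 5 N at the ball and pulls into the nearer notch.
- lever_ball (a point): Centre of the lever's black ball, 30 mm across; at the start at feeder x 43, y 0, z 301 mm. It swings on a radius of 150 mm about an axis that follows the slope of the chute, 47 mm to either side. The lever leans 28 degrees from the vertical towards the robot. A green notched quadrant stands close behind it, ending 28 mm below the ball's centre.
- stick_sinks: Open grey-blue component stick (U channel, 128 x 23 x 18 mm, fixed) lying in the upper part of one lane of the feeder, loaded with the four heat sinks. Origin: at its lower end, on the lane's centre line, 226 mm above the bench; which lane (feeder y +22 or -22 mm) changes from start to start.
- stick_relays: The same kind of stick in the other lane, loaded with the three relays.
- tub: White open dairy tub with a red and green picture, loose, 108 mm across the rim, 104 mm high, tapering to 87 mm at the foot (the wall leans out 5 degrees, so vertical fingers tilt it by as much), 45 g, wall under 4 mm: take it by the rim, one finger inside. Origin: centre of its underside; z up.
- sink_1: Black finned heat sink no. 1 counted from the gate, 17 x 22 x 12 mm, 20 g. Origin: centre of its underside.
- sink_2: Black finned heat sink no. 2 counted from the gate, 17 x 22 x 12 mm, 20 g. Origin: centre of its underside.
- sink_3: Black finned heat sink no. 3 counted from the gate, 17 x 22 x 12 mm, 20 g. Origin: centre of its underside.
- sink_4: Black finned heat sink no. 4 counted from the gate, 17 x 22 x 12 mm, 20 g. Origin: centre of its underside.
- relay_1: White relay with a black window no. 1 counted from the gate, 16 x 34 x 12 mm, 15 g; stays in its stick. Origin: centre of its underside.
- relay_2: White relay with a black window no. 2 counted from the gate, 16 x 34 x 12 mm, 15 g; stays in its stick. Origin: centre of its underside.
- relay_3: White relay with a black window no. 3 counted from the gate, 16 x 34 x 12 mm, 15 g; stays in its stick. Origin: centre of its underside.
- solder_reel: Orange reel of solder wire, 54 mm diameter, 36 mm high, standing; bystander. Origin: centre of its underside.
- torch: Black pocket torch standing on its head, 33 mm diameter, 112 mm high; bystander. Origin: centre of its underside.

How it is judged:
By the outcome, as a careful person would: the job done as asked, in the order asked, and still so for the second after the job is handed in, with the robot touching nothing.
It also fails if it takes over 51 s, if anything falls off the work surface, if the arm or the gripper's body presses on something with over 40 N, if the wrist force passes 120 N, or if a joint passes its speed limit or range.

## Working session

There is one attempt and no reset: what is moved stays moved. The work goes in short steps, Python scripts to look and compute and a tool call to move; the robot and the scene stay as the last step left them, time stands still between calls to the robot, and variables do not carry over. Pictures are saved under pics/ and viewed, at most 12 in all, crops included, and the job is handed in when it is done.

Besides the shell and the picture viewer there is one more tool, called by a JSON object that holds its "fn" and its "kwargs", one argument or row to a line. arm_command: Moves the arm, as the interface text tells. Its arguments: {"type":"object","properties":{"commands":{"type":"array","items":{"type":"array","items":{"type":"number"}}}},"required":["commands"]}

```bash
mkdir -p pics
cat > h.py <<'E'
import numpy as np, cv2
from cell import sense, viewer, ticket, nets
def cam(n):
    f=viewer.grab_frame(n); f['K']=np.array([[f['fx'],0,f['cx']],[0,f['fy'],f['cy']],[0,0,1.]]); f['D']=np.array(f['D'],float)
    f['R']=cv2.Rodrigues(np.array(f['rvec'],float))[0]; f['t']=np.array(f['tvec'],float).ravel(); return f
def onplane(f,px,z):
    u=cv2.undistortPoints(np.array([[px]],float),f['K'],f['D']).ravel()
    d=f['R'].T@np.array([u[0],u[1],1]); c=-f['R'].T@f['t']; return c+d*(z-c[2])/d[2]
def proj(f,P):
    return cv2.projectPoints(np.array(P,float).reshape(-1,3),f['R'],f['t'],f['K'],f['D'])[0].reshape(-1,2)
def save(f,n): cv2.imwrite('pics/'+n,cv2.cvtColor(f['image'],cv2.COLOR_RGB2BGR))
E
python3 - <<'E'
from h import *
H=dict(outlet=.18,lever_ball=.301,rod_front=.151,stick_sinks=.226,stick_relays=.226,tub=0,solder_reel=0,torch=0,feeder=0,bumper_mean=.12)
for c in ('scene','top'):
    f=cam(c); save(f,c+'0.png'); print(c,(-f['R'].T@f['t']).round(3))
    for n,z in H.items():
        for r in nets.place_of(n,c)[:2]:
            print(n,np.round(r['location'],1),round(r['confidence'],2),onplane(f,r['location'],z).round(4))
s=sense(); print(s)
E
```

```text
scene [0.006 0.336 0.996]
outlet [313.3 232.2] 0.72 [ 0.5956 -0.0772  0.18  ]
outlet [284.2 199.4] 0.19 [ 0.7288 -0.0821  0.18  ]
lever_ball [248.3 314.7] 0.7 [0.419  0.1873 0.301 ]
lever_ball [299.7 184.1] 0.56 [ 0.6419 -0.0745  0.301 ]
rod_front [315.3 248.6] 0.61 [ 0.5715 -0.0654  0.151 ]
stick_sinks [303.3 194.3] 0.68 [ 0.6756 -0.1054  0.226 ]
stick_relays [288.2 201.2] 0.79 [ 0.6774 -0.0629  0.226 ]
stick_relays [310.2 233. ] 0.38 [ 0.5645 -0.0469  0.226 ]
tub [410.5 274.9] 0.9 [ 0.4487 -0.2898  0.    ]
solder_reel [283.1 341.6] 0.81 [0.4846 0.0932 0.    ]
torch [248.8 313.5] 0.79 [0.6002 0.1201 0.    ]
torch [291.  176.2] 0.22 [ 0.9649 -0.2508  0.    ]
bumper_mean [312.4 250.2] 0.93 [ 0.5923 -0.0714  0.12  ]
top [ 0.534 -0.1    1.089]
outlet [298.2 240.6] 0.66 [ 0.5852 -0.0669  0.18  ]
outlet [294.6 255.6] 0.6 [ 0.5542 -0.0603  0.18  ]
lever_ball [300.4 207. ] 0.63 [ 0.6386 -0.0738  0.301 ]
rod_front [295.8 255.3] 0.68 [ 0.5555 -0.0615  0.151 ]
stick_sinks [317.9 197.3] 0.91 [ 0.6685 -0.1051  0.226 ]
stick_sinks [297.7 240.7] 0.69 [ 0.5824 -0.0676  0.226 ]
stick_relays [296.2 1
[... 409 characters left out ...]
e+00, -2.15323599e-01]), 'joint_velocities': array([ 0.00044239,  0.00066846,  0.00069956, -0.00102562,  0.00021012,
       -0.0002151 ]), 'joint_torque': array([ 2.07496414e-03, -4.48329163e+01, -2.31462836e+01, -1.33228932e-04,
        5.74945298e-04,  1.64174236e-05]), 'ee_pos': array([ 0.14073875, -0.53165604,  0.23133794]), 'tool_rot': array([[ 9.66692459e-01,  2.55940791e-01, -4.06699551e-05],
       [ 2.55940792e-01, -9.66692459e-01,  1.44140968e-05],
       [-3.56261836e-05, -2.43430991e-05, -9.99999999e-01]]), 'contact_force': array([ 1.18545789, -0.68879886,  0.64911502]), 'moment': array([-0.0045412 ,  0.02385312,  0.06150909]), 'grasp_force': 0.0, 'grip_width': 1.001982579256739}
```

View pics/scene0.png

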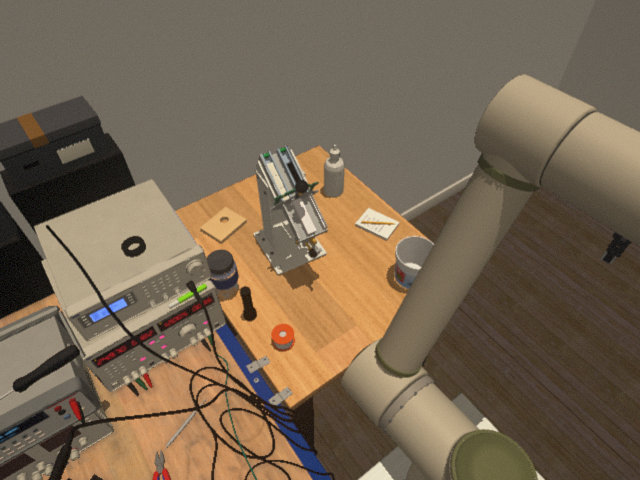

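View pics/top0.png

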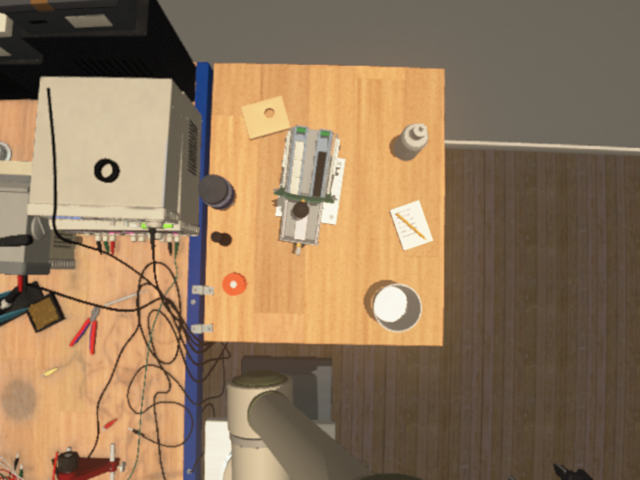

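The scene picture shows the feeder upright in the middle, with the tub at right (415,262). From the top, the ball is at (300,210), the rod end at (297,250), the black sinks in the right (-y) lane at (319,180), and the tub rim centre near (397,307).

```bash
cat > fit.py <<'E'
from h import *
from scipy.optimize import least_squares
P=dict(outlet=(0,0,.18),lever_ball=(.043,0,.301),rod_front=(-.035,0,.151),bumper_mean=(-.005,0,.12),feeder=(0,0,0),stick_sinks=(.0866,-.022,.226),stick_relays=(.0866,.022,.226))
obs=[];F={}
for c in ('scene','top'):
    F[c]=f=cam(c)
    for n,p in P.items():
        for r in nets.place_of(n,c)[:2]:
            if r['confidence']>.5: obs.append((c,n,p,r['location']))
    for m in nets.silhouettes('tub',c)[:1]:
        print('tub',c,m['box'],m['confidence']); np.save('tub_'+c,m['mask'])
def fw(v,p):
    a=v[2]; return np.array([v[0]+p[0]*np.cos(a)-p[1]*np.sin(a),v[1]+p[0]*np.sin(a)+p[1]*np.cos(a),p[2]])
def res(v): return np.ravel([(proj(F[c],fw(v,p))[0]-l) for c,n,p,l in obs])
s=least_squares(res,[.59,-.07,-.15],loss='soft_l1'); print(s.x)
for o,e in zip(obs,res(s.x).reshape(-1,2)): print(o[0],o[1],e.round(1))
# tub: match convex hull of the model with mask
def tubmask(f,v):
    a=np.linspace(0,2*np.pi,60); pts=np.vstack([np.c_[v[0]+r*np.cos(a),v[1]+r*np.sin(a),0*a+z] for r,z in((.0435,0),(.054,.104))])
    m=np.zeros((480,640),np.uint8); cv2.fillConvexPoly(m,cv2.convexHull(proj(f,pts).astype(np.float32)).astype(int),1); return m>0
best=[]
for x in np.arange(.40,.49,.002):
    for y in np.arange(-.33,-.24,.002):
        best.append((sum((tubmask(F[c],(x,y))&(M)).sum()/(tubmask(F[c],(x,y))|M).sum() for c,M in (('scene',np.load('tub_scene.npy')),('top',np.load('tub_top.npy')))),x,y))
print(sorted(best)[-3:])
E
python3 fit.py
```

```text
tub scene [396.0, 235.5, 36.2, 53.2] 0.94
tub top [373.0, 286.4, 47.3, 46.2] 0.73
[ 0.59264374 -0.06934238 -0.14172232]
scene outlet [-0.9  2.6]
scene lever_ball [1.  2.1]
scene rod_front [ 1.9 -0.7]
scene bumper_mean [-0.7  1. ]
scene stick_sinks [-0.4  5.9]
scene stick_relays [-0.  -4.4]
top outlet [ 1.7 -3.5]
top lever_ball [-1.7  1.5]
top rod_front [-0.5 -0.1]
top rod_front [ 0.2 61.7]
top bumper_mean [-0.4 -3. ]
top feeder [ 0.7 -1.2]
top stick_sinks [ 0.6 -2.6]
top stick_relays [0.5 0.8]
[(np.float64(1.5933188779520726), np.float64(0.44400000000000006), np.float64(-0.286)), (np.float64(1.5962305521214808), np.float64(0.44400000000000006), np.float64(-0.288)), (np.float64(1.6009722992442916), np.float64(0.44600000000000006), np.float64(-0.288))]
```

{"fn": "arm_command", "kwargs": {
  "commands": [
    [0, 0, 0, -0.05, 0],
    [0, 0, 0, -0.05, 0],
    [0, 0, 0, -0.05, 0]
  ]
}}

```text
time: 2.3
ee_pos: [0.1408, -0.5312, 0.3833]
tool_rot: [[0.967, 0.256, 0.0], [0.256, -0.967, 0.0], [0.0, -0.0, -1.0]]
contact_force: [0.6, -1.6, -0.3]
grip_width: 0.514
grasp_force: 0.0
```

{"fn": "arm_command", "kwargs": {
  "commands": [
    [0, 0, 0, 0, 7.63],
    [0, 0, 0, 0, 7.63],
    [0, 0, 0, 0, 7.63],
    [0, 0.0285, -0.038, 0, 0],
    [0, 0.0285, -0.038, 0, 0],
    [0, 0.0285, -0.038, 0, 0],
    [0, 0.0285, -0.038, 0, 0],
    [0, 0.0285, -0.038, 0, 0]
  ]
}}

```text
time: 3.1
ee_pos: [0.3095, -0.3619, 0.3815]
tool_rot: [[0.99, -0.141, 0.0], [-0.141, -0.99, -0.0], [0.0, 0.0, -1.0]]
contact_force: [0.8, -1.1, 0.8]
grip_width: 0.001
grasp_force: 0.0
```

{"fn": "arm_command", "kwargs": {
  "commands": [
    [0, 0.0285, -0.038, 0, 0],
    [0, 0.0285, -0.038, 0, 0],
    [0, 0.0285, -0.038, 0, 0],
    [0, 0.0285, -0.038, 0, 0],
    [0, 0.0285, -0.038, 0, 0],
    [0, 0.0285, -0.038, 0, 0],
    [0, 0.0285, -0.038, 0, 0]
  ]
}}

```text
time: 3.8
ee_pos: [0.5444, -0.1264, 0.3814]
tool_rot: [[0.99, -0.14, 0.0], [-0.14, -0.99, -0.0], [0.0, 0.0, -1.0]]
contact_force: [0.5, -0.8, -0.3]
grip_width: -0.002
grasp_force: 0.0
```

{"fn": "arm_command", "kwargs": {
  "commands": [
    [0, 0.0285, -0.038, 0, 0],
    [0, 0.0285, -0.038, 0, 0],
    [0, 0.0285, -0.038, 0, 0],
    [0, 0, 0, 0, 0]
  ]
}}

```text
time: 4.2
ee_pos: [0.6465, -0.0233, 0.3788]
tool_rot: [[0.991, -0.135, -0.003], [-0.135, -0.991, 0.002], [-0.003, -0.001, -1.0]]
contact_force: [-0.7, -0.6, -1.5]
grip_width: -0.002
grasp_force: 0.0
```

```bash
cat > look.py <<'E'
import sys; from h import *
f=cam('wrist'); save(f,sys.argv[1])
for a in sys.argv[2:]:
    n,z=a.split(':')
    for r in nets.place_of(n,'wrist')[:2]: print(n,np.round(r['location'],1),round(r['confidence'],2),onplane(f,r['location'],float(z)).round(4))
s=sense();print(s['ee_pos'],s['q'].round(2),s['contact_force'].round(1))
E
python3 look.py w1.png lever_ball:.301 outlet:.18 stick_sinks:.226 stick_relays:.226
python3 - <<'E'
from h import *
for c in('scene','top'):
    f=cam(c)
    for r in nets.place_of('lever_ball',c)[:2]: print(c,np.round(r['location'],1),round(r['confidence'],2),onplane(f,r['location'],.301).round(4))
E
```

```text
lever_ball [409.9 250.5] 0.76 [ 0.6363 -0.0741  0.301 ]
outlet [380.6 247.5] 0.94 [ 0.5906 -0.069   0.18  ]
stick_sinks [418.7 158.1] 0.96 [ 0.6767 -0.0987  0.226 ]
stick_relays [365.  158.5] 0.64 [ 0.6816 -0.0592  0.226 ]
[ 0.64332198 -0.02823767  0.3819863 ] [-0.23  0.53  0.63 -0.    1.98  1.49] [-0.8 -0.4  0.8]
top [300.7 205.8] 0.7 [ 0.6408 -0.0743  0.301 ]
```

View pics/w1.png

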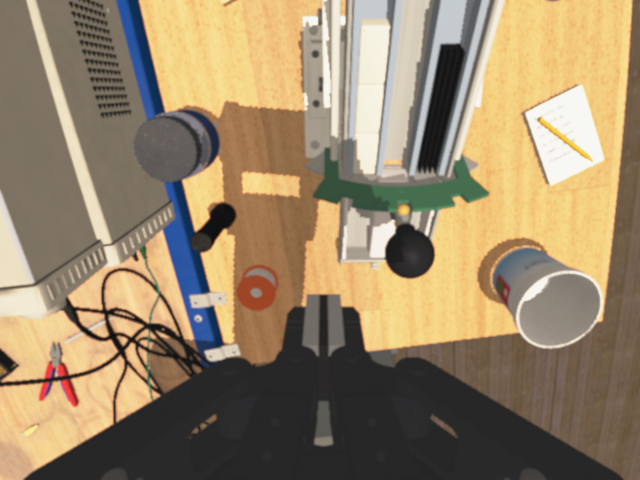

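The wrist picture shows the ball at (410,250), with the sinks in the right-hand lane and the tub at (550,295). The ball position agrees with the other cameras, so I'm descending on its +y side.

{"fn": "arm_command", "kwargs": {
  "commands": [
    [0, 0, 0, 0.035, 0],
    [0, 0, 0, 0.035, 0],
    [0, 0, 0, 0.025, 0],
    [0, 0, 0.005, 0, 0],
    [0, 0, 0.01, 0, 0],
    [0, 0, 0.01, 0, 0]
  ]
}}

```text
time: 5.25
ee_pos: [0.6407, -0.0515, 0.2884]
tool_rot: [[0.99, -0.139, 0.003], [-0.139, -0.99, 0.003], [0.003, -0.003, -1.0]]
contact_force: [1.1, 14.3, 2.7]
grip_width: 0.003
grasp_force: 6.8
```

{"fn": "arm_command", "kwargs": {
  "commands": [
    [0, 0, 0.01, 0, 0],
    [0, 0, 0.01, 0, 0],
    [0, 0, 0.008, 0, 0]
  ]
}}

```text
time: 5.55
ee_pos: [0.6371, -0.0799, 0.2881]
tool_rot: [[0.99, -0.139, 0.004], [-0.139, -0.99, 0.001], [0.004, -0.002, -1.0]]
contact_force: [2.9, 5.4, -3.2]
grip_width: 0.001
grasp_force: 3.0
```

{"fn": "arm_command", "kwargs": {
  "commands": [
    [0, 0, 0.005, 0, 0],
    [0, 0, 0.004, 0, 0]
  ]
}}

```text
time: 5.75
ee_pos: [0.6356, -0.0894, 0.2877]
tool_rot: [[0.99, -0.141, 0.003], [-0.141, -0.99, -0.0], [0.003, -0.0, -1.0]]
contact_force: [1.5, 2.8, 0.0]
grip_width: -0.002
grasp_force: 1.2
```

```bash
python3 look.py w2.png lever_ball:.296
```

```text
lever_ball [394.2 323.8] 0.93 [ 0.6324 -0.1169  0.296 ]
[ 0.63527134 -0.08974016  0.28725028] [-0.32  0.52  0.9  -0.    1.72  1.39] [-0.2 -0.5  0.9]
```

View pics/w2.png

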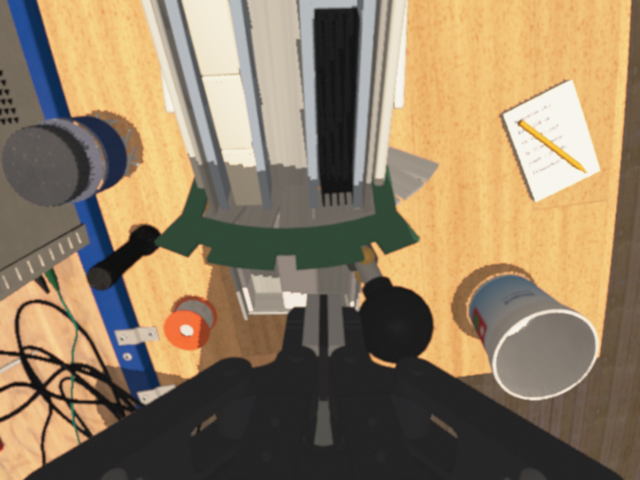

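The ball is over on the -y side at (395,323), but the sinks still appear to be at the stick's end. I'll push a little further.

{"fn": "arm_command", "kwargs": {
  "commands": [
    [0, 0, 0.002, 0, 0],
    [0, 0, 0.002, 0, 0],
    [0, 0, 0, 0, 0]
  ]
}}

```text
time: 6.15
ee_pos: [0.6347, -0.0925, 0.2866]
tool_rot: [[0.99, -0.14, 0.0], [-0.14, -0.99, 0.0], [0.0, -0.0, -1.0]]
contact_force: [-0.6, 2.0, 0.7]
grip_width: -0.004
grasp_force: 1.1
```

```bash
python3 look.py w3.png lever_ball:.296 sink_1:.2
```

```text
lever_ball [394.8 322.2] 0.72 [ 0.633  -0.1201  0.296 ]
sink_1 [331.2 263.4] 0.8 [ 0.6189 -0.0953  0.2   ]
sink_1 [328.4 214.2] 0.72 [ 0.651  -0.0979  0.2   ]
[ 0.63475291 -0.09243383  0.28654301] [-0.33  0.52  0.9   0.    1.72  1.38] [-0.   1.5  1.7]
```

{"fn": "arm_command", "kwargs": {
  "commands": [
    [0, 0, 0.002, 0, 0],
    [0, 0, 0, 0, 0],
    [0, 0, 0, 0, 0]
  ]
}}

```text
time: 6.6
ee_pos: [0.6346, -0.0937, 0.2864]
tool_rot: [[0.99, -0.139, 0.001], [-0.139, -0.99, 0.001], [0.0, -0.001, -1.0]]
contact_force: [1.7, 4.8, 1.6]
grip_width: -0.001
grasp_force: 2.9
```

{"fn": "arm_command", "kwargs": {
  "commands": [
    [0, 0, -0.02, 0, 0],
    [0, 0, 0, -0.03, 0],
    [0, 0, 0, -0.04, 0],
    [0, 0, 0, -0.04, 0],
    [0, 0, 0, 0, 0]
  ]
}}

```text
time: 7.1
ee_pos: [0.6376, -0.0752, 0.4022]
tool_rot: [[0.99, -0.141, 0.01], [-0.141, -0.99, -0.004], [0.01, 0.002, -1.0]]
contact_force: [0.5, -0.1, 0.4]
grip_width: 0.001
grasp_force: 0.0
```

```bash
python3 look.py w4.png lever_ball:.2946 sink_1:.2 outlet:.18 tub:0
```

```text
lever_ball [392.3 229.2] 0.56 [ 0.6323 -0.1213  0.2946]
sink_1 [343.  230.3] 0.83 [ 0.6043 -0.0896  0.2   ]
sink_1 [349.4 197.3] 0.82 [ 0.6342 -0.099   0.2   ]
outlet [320.9 237.6] 0.58 [ 0.5931 -0.0675  0.18  ]
outlet [225.9 278.2] 0.38 [0.5636 0.0337 0.18  ]
tub [478.5 266.7] 0.66 [ 0.4508 -0.2862  0.    ]
[ 0.63710213 -0.07496265  0.39471356] [-0.3   0.53  0.6  -0.    2.02  1.41] [ 0.1 -0.3  0. ]
```

View pics/w4.png

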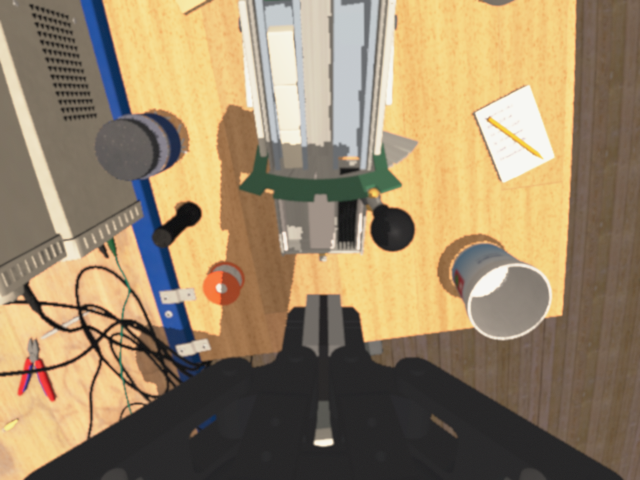

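The sinks have slid down to the flap (348,215), the stick is empty, and the ball has moved 47 mm, so it is in the notch. Next is the tub.

{"fn": "arm_command", "kwargs": {
  "commands": [
    [1, -0.0298, 0.0338, 0, 0],
    [1, -0.0298, 0.0338, 0, 0],
    [1, -0.0298, 0.0338, 0, 0],
    [1, -0.0298, 0.0338, 0, 0],
    [1, -0.0298, 0.0338, 0, 0],
    [1, -0.0298, 0.0338, 0, 0],
    [1, -0.0298, 0.0338, 0, 0]
  ]
}}

```text
time: 8.05
ee_pos: [0.3957, -0.2804, 0.3954]
tool_rot: [[0.99, -0.14, -0.001], [-0.14, -0.99, 0.001], [-0.001, -0.001, -1.0]]
contact_force: [1.0, -0.8, 0.1]
grip_width: 1.002
grasp_force: 0.0
```

{"fn": "arm_command", "kwargs": {
  "commands": [
    [1, 0, 0, 0.02, -8],
    [1, 0, 0, 0.02, -8],
    [1, 0, 0, 0.02, -8],
    [1, 0, 0, 0.02, -8],
    [1, 0, 0, 0.02, -8],
    [1, 0, 0, 0.02, -8],
    [1, 0, 0, 0.02, -8]
  ]
}}

```text
time: 8.75
ee_pos: [0.397, -0.2793, 0.2546]
tool_rot: [[0.666, 0.746, -0.001], [0.746, -0.666, 0.001], [0.0, -0.002, -1.0]]
contact_force: [-0.3, 1.1, -0.0]
grip_width: 1.003
grasp_force: 0.0
```

{"fn": "arm_command", "kwargs": {
  "commands": [
    [1, 0, 0, 0, -8.5],
    [1, 0, 0, 0, -8.5],
    [1, 0, 0, 0, -8.5],
    [1, 0, 0, 0, -8.5],
    [1, 0, 0, 0, 0],
    [1, 0, 0, 0, 0]
  ]
}}

```text
time: 9.35
ee_pos: [0.3972, -0.2796, 0.2558]
tool_rot: [[0.144, 0.99, -0.001], [0.99, -0.144, 0.001], [0.001, -0.001, -1.0]]
contact_force: [0.3, -0.5, 0.1]
grip_width: 1.002
grasp_force: 0.0
```

```bash
python3 look.py w5.png tub:0
cat > tub.py <<'E'
from h import *
from scipy.optimize import minimize
f=cam('wrist'); m=nets.silhouettes('tub','wrist')
for k in m[:2]: print(k['box'],k['confidence'])
M=m[0]['mask']
a=np.linspace(0,2*np.pi,80)
def mask(v):
    pts=np.vstack([np.c_[v[0]+r*np.cos(a),v[1]+r*np.sin(a),0*a+z] for r,z in((.0435,0),(.054,.104))])
    o=np.zeros((480,640),np.uint8); cv2.fillConvexPoly(o,np.round(cv2.convexHull(proj(f,pts).astype(np.float32))).astype(int),1); return o>0
s=minimize(lambda v:-(mask(v)&M).sum()/(mask(v)|M).sum(),[.449,-.287],method='Nelder-Mead',options=dict(initial_simplex=[[.449,-.287],[.46,-.287],[.449,-.276]])); print(s.x,s.fun)
im=f['image'].copy(); 
for p in proj(f,np.c_[s.x[0]+.054*np.cos(a),s.x[1]+.054*np.sin(a),0*a+.104]): cv2.circle(im,tuple(int(q) for q in p),1,(255,0,255),-1)
f['image']=im; save(f,'w5b.png')
E
python3 tub.py
```

```text
tub [368.4 179.3] 0.67 [ 0.4434 -0.2838  0.    ]
[ 0.39735433 -0.27965827  0.25602469] [-0.86  0.25  1.42 -0.    1.47 -0.71] [-0.2  0.   0.6]
[315.9, 136.5, 137.9, 137.1] 0.6
[564.7, 0.4, 75.3, 9.7] 0.26
[ 0.44633632 -0.28660636] -0.9784742214080083
```

View pics/w5b.png

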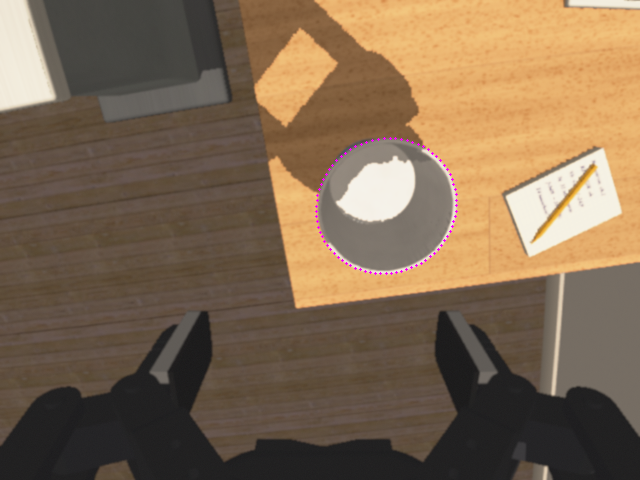

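The model rim (magenta) fits the tub rim at (387,206) well, giving a centre of (0.446,-0.287). Descending and gripping the near rim.

{"fn": "arm_command", "kwargs": {
  "commands": [
    [1, 0, -0.0025, 0.045, 0],
    [1, 0, 0, 0.045, 0],
    [1, 0, 0, 0.045, 0],
    [1, 0, 0, 0.044, 0],
    [1, 0, 0, 0, 0],
    [0.5, 0, 0, 0, 0],
    [0.3, 0, 0, 0, 0],
    [0.15, 0, 0, 0, 0]
  ]
}}

```text
time: 10.35
ee_pos: [0.3958, -0.2802, 0.0793]
tool_rot: [[0.14, 0.99, 0.003], [0.99, -0.14, -0.003], [-0.003, 0.003, -1.0]]
contact_force: [0.5, -0.6, 0.3]
grip_width: 0.516
grasp_force: 0.0
```

{"fn": "arm_command", "kwargs": {
  "commands": [
    [0, 0, 0, 0, 0],
    [0, 0, 0, 0, 0],
    [0, 0, 0, 0, 0],
    [0, 0, 0, 0, 0]
  ]
}}

```text
time: 10.75
ee_pos: [0.3961, -0.2801, 0.0785]
tool_rot: [[0.14, 0.99, 0.003], [0.99, -0.14, -0.002], [-0.002, 0.003, -1.0]]
contact_force: [1.2, 0.2, 7.2]
grip_width: 0.063
grasp_force: 55.2
```

{"fn": "arm_command", "kwargs": {
  "commands": [
    [0, 0, 0, -0.015, 0],
    [0, 0, 0, -0.015, 0],
    [0, 0, 0, -0.014, 0],
    [0, 0, 0, 0, 0],
    [0, 0, 0, 0, 0]
  ]
}}

```text
time: 11.25
ee_pos: [0.3949, -0.2793, 0.1211]
tool_rot: [[0.14, 0.99, -0.0], [0.99, -0.14, 0.0], [-0.0, -0.0, -1.0]]
contact_force: [-0.2, -0.7, -0.4]
grip_width: 0.055
grasp_force: 59.9
```

{"fn": "arm_command", "kwargs": {
  "commands": [
    [0, 0.02, 0.0018, 0, 0],
    [0, 0.033, 0.002, 0, 0],
    [0, 0.033, 0.002, 0, 0],
    [0, 0.033, 0.002, 0, 0],
    [0, 0.033, 0.002, 0, 0],
    [0, 0.033, 0.002, 0, 0],
    [0, 0.033, 0.002, 0, 0],
    [0, 0.0185, 0.001, 0, 0]
  ]
}}

```text
time: 12.05
ee_pos: [0.4425, -0.0452, 0.1205]
tool_rot: [[0.139, 0.99, -0.002], [0.99, -0.139, 0.001], [0.001, -0.002, -1.0]]
contact_force: [-0.0, -0.6, -0.4]
grip_width: 0.054
grasp_force: 59.9
```

Run:
```python
from h import *
f=cam('scene'); g=cam('top'); cv2.imwrite('pics/c1.png',cv2.cvtColor(np.hstack([cv2.resize(f['image'][180:320,240:400],(400,350),interpolation=2),cv2.resize(g['image'][180:320,220:380],(400,350),interpolation=2)]),cv2.COLOR_RGB2BGR))
w=cam('wrist'); cv2.imwrite('pics/c2.png',cv2.cvtColor(w['image'],cv2.COLOR_RGB2BGR))
s=sense(); print(s['ee_pos'],s['q'].round(2),s['contact_force'].round(1),s['grip_width'])
```

```text
[ 0.44254906 -0.04664436  0.12064259] [-0.37  0.33  1.75 -0.    1.06 -0.23] [ 0.2 -0.1 -0.4] 0.05836829419747761
```

View pics/c2.png

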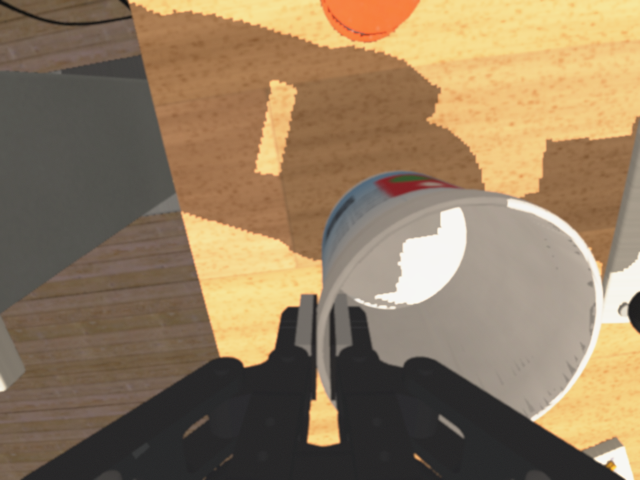

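The tub hangs by its near rim, with the far rim at (600,300) in the picture. I'll check the tilt with the rim model.

```bash
cat > rim.py <<'E'
from h import *
f=cam('wrist'); s=sense(); R=np.array(s['tool_rot']); p=s['ee_pos']; ex=R[:,0]; ey=R[:,1]; ez=np.array([0,0,1.])
a=np.linspace(0,2*np.pi,73)
for th in (0,5,8):
  for h in (.018,.026,.034):
    t=np.radians(th); u=ey*np.cos(t)-ez*np.sin(t)
    N=p+ez*h-ey*.002; C=N+u*.054
    q=proj(f,C+.054*(np.cos(a)[:,None]*u+np.sin(a)[:,None]*ex))
    k=q[:,0].argmax(); print(th,h,'right',q[k].round(),'top',q[q[:,1].argmin()].round(), 'at +-60',q[12].round(),q[60].round(),'far z',(C+.054*u)[2].round(4))
E
python3 rim.py
```

```text
0 0.018 right [606. 306.] top [482. 198.] at +-60 [558. 220.] [511. 434.] far z 0.1386
0 0.026 right [621. 317.] top [492. 205.] at +-60 [572. 227.] [520. 450.] far z 0.1466
0 0.034 right [637. 330.] top [503. 212.] at +-60 [588. 236.] [529. 467.] far z 0.1546
5 0.018 right [590. 294.] top [476. 195.] at +-60 [547. 214.] [504. 422.] far z 0.1292
5 0.026 right [603. 304.] top [485. 201.] at +-60 [559. 221.] [512. 436.] far z 0.1372
5 0.034 right [618. 315.] top [496. 208.] at +-60 [573. 228.] [520. 452.] far z 0.1452
8 0.018 right [580. 287.] top [472. 193.] at +-60 [539. 210.] [499. 414.] far z 0.1236
8 0.026 right [592. 297.] top [481. 199.] at +-60 [551. 217.] [506. 428.] far z 0.1316
8 0.034 right [606. 307.] top [491. 205.] at +-60 [564. 224.] [514. 444.] far z 0.1396
```

View pics/c1.png

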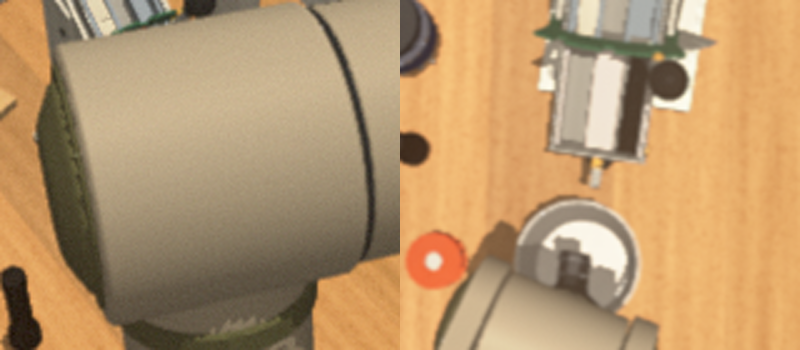

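Run:
```python
from h import *
f=cam('top'); o=np.array([.5925,-.0688]); a=-.14; X=np.array([np.cos(a),np.sin(a)]);Y=np.array([-X[1],X[0]])
def fe(px,z): d=onplane(f,px,z)[:2]-o; return (d@X*1000).round(1),(d@Y*1000).round(1)
g=cv2.cvtColor(f['image'],cv2.COLOR_RGB2BGR)
for n in('rod_front','outlet','bumper_mean','feeder'):
  for r in nets.place_of(n,'top')[:1]: print(n,np.round(r['location'],1),r['confidence'],fe(r['location'],dict(rod_front=.151,outlet=.18,bumper_mean=.12,feeder=0)[n]))
m=nets.silhouettes('tub','top')[0]; print(m['box'],m['confidence'])
b=m['box'];c=(b[0]+b[2]/2,b[1]+b[2]/2);print('tub',c,fe(c,.142), 'rod by eye',fe((298,252.5),.151), 'edges L/R', fe((220+151/2.5,180+150/2.5),.19),fe((220+240/2.5,180+158/2.5),.19))
```

```text
rod_front [297.1 255.3] 0.6 (np.float64(-37.2), np.float64(-0.7))
outlet [297.6 237.1] 0.74 (np.float64(-0.6), np.float64(3.2))
bumper_mean [297.8 243.6] 0.73 (np.float64(-11.1), np.float64(3.3))
feeder [233.2 282. ] 0.65 (np.float64(-124.6), np.float64(149.6))
[268.8, 261.8, 48.8, 42.0] 0.92
tub (293.2, 286.2) (np.float64(-103.3), np.float64(-2.9)) rod by eye (np.float64(-31.0), np.float64(-1.6)) edges L/R (np.float64(-12.7), np.float64(36.3)) (np.float64(-7.4), np.float64(-36.1))
```

Alignment is within 3 mm. Advancing to feel for the bumper.

{"fn": "arm_command", "kwargs": {
  "commands": [
    [0, 0, 0.008, -0.002, 0],
    [0, 0, 0.005, 0, 0],
    [0, 0, 0.004, 0, 0],
    [0, 0, 0.004, 0, 0],
    [0, 0, 0, 0, 0]
  ]
}}

```text
time: 13.05
ee_pos: [0.4641, -0.0504, 0.1232]
tool_rot: [[0.14, 0.99, 0.0], [0.99, -0.14, -0.0], [-0.0, 0.0, -1.0]]
contact_force: [0.4, -0.6, -0.6]
grip_width: 0.053
grasp_force: 60.0
```

{"fn": "arm_command", "kwargs": {
  "commands": [
    [0, 0, 0.004, 0, 0],
    [0, 0, 0.004, 0, 0],
    [0, 0, 0, 0, 0]
  ]
}}

```text
time: 13.35
ee_pos: [0.4721, -0.0515, 0.1233]
tool_rot: [[0.14, 0.99, 0.0], [0.99, -0.14, -0.0], [-0.0, 0.0, -1.0]]
contact_force: [-0.7, -0.0, -0.9]
grip_width: 0.059
grasp_force: 60.0
```

{"fn": "arm_command", "kwargs": {
  "commands": [
    [0, 0, 0.004, 0, 0],
    [0, 0, 0.004, 0, 0],
    [0, 0, 0, 0, 0]
  ]
}}

```text
time: 13.65
ee_pos: [0.4794, -0.0525, 0.1231]
tool_rot: [[0.14, 0.99, -0.001], [0.99, -0.14, 0.0], [0.0, -0.001, -1.0]]
contact_force: [-3.2, 0.3, -0.2]
grip_width: 0.055
grasp_force: 60.4
```

Contact at -3 N. Pushing in.

{"fn": "arm_command", "kwargs": {
  "commands": [
    [0, 0, 0.004, 0, 0],
    [0, 0, 0.004, 0, 0],
    [0, 0, 0.004, 0, 0],
    [0, 0, 0.004, 0, 0],
    [0, 0, 0, 0, 0]
  ]
}}

```text
time: 14.15
ee_pos: [0.4953, -0.0547, 0.1231]
tool_rot: [[0.14, 0.99, -0.001], [0.99, -0.14, 0.0], [0.0, -0.001, -1.0]]
contact_force: [-5.0, 2.3, 0.7]
grip_width: 0.056
grasp_force: 60.6
```

{"fn": "arm_command", "kwargs": {
  "commands": [
    [0, 0, 0.004, 0, 0],
    [0, 0, 0.003, 0, 0],
    [0, 0, 0, 0, 0]
  ]
}}

```text
time: 14.45
ee_pos: [0.4996, -0.0553, 0.1223]
tool_rot: [[0.14, 0.99, -0.008], [0.99, -0.14, 0.001], [0.0, -0.008, -1.0]]
contact_force: [-13.5, -1.5, -0.0]
grip_width: 0.057
grasp_force: 60.4
```

{"fn": "arm_command", "kwargs": {
  "commands": [
    [0, 0, 0, 0, 0],
    [0, 0, 0, 0, 0],
    [0, 0, 0, 0, 0],
    [0, 0, 0, 0, 0],
    [0, 0, 0, 0, 0],
    [0, 0, 0, 0, 0]
  ]
}}

```text
time: 15.05
ee_pos: [0.4999, -0.0555, 0.1221]
tool_rot: [[0.141, 0.99, -0.007], [0.99, -0.141, 0.001], [0.0, -0.007, -1.0]]
contact_force: [-12.3, -1.1, -3.0]
grip_width: 0.055
grasp_force: 60.5
```

Run:
```python
from h import *
g=cam('top'); w=cam('wrist')
cv2.imwrite('pics/c3.png',cv2.cvtColor(np.hstack([cv2.resize(w['image'],(533,400)),cv2.resize(g['image'][180:320,250:340],(257,400),interpolation=2)]),cv2.COLOR_RGB2BGR))
for r in nets.place_of('sink_1','wrist'): print(np.round(r['location']),r['confidence'])
s=sense(); print(s['ee_pos'],s['contact_force'].round(1))
```

```text
[440. 252.] 0.77
[368. 281.] 0.62
[393. 238.] 0.57
[ 0.49988305 -0.05553653  0.12206762] [-11.9  -0.3  -2.7]
```

View pics/c3.png

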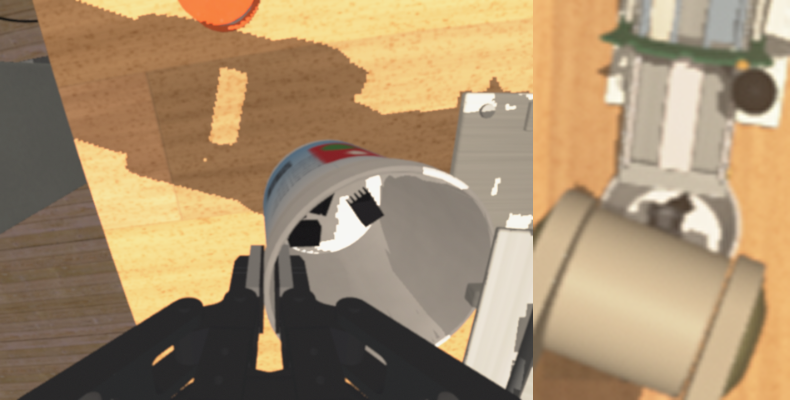

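The lane is empty. Three sinks show in the tub at (305,233), (320,205) and (365,205), with the fourth probably hidden by the wall. Backing off and checking.

{"fn": "arm_command", "kwargs": {
  "commands": [
    [0, 0, -0.008, 0, 0],
    [0, 0, -0.012, 0, 0],
    [0, 0, -0.015, 0, 0],
    [0, 0, -0.02, 0, 0],
    [0, 0, -0.015, 0, 0],
    [0, 0, -0.005, 0, 0],
    [0, 0, 0, 0, 0]
  ]
}}

```text
time: 15.9
ee_pos: [0.4286, -0.0455, 0.1236]
tool_rot: [[0.14, 0.99, 0.002], [0.99, -0.14, -0.0], [-0.0, 0.002, -1.0]]
contact_force: [-0.3, -1.0, -1.4]
grip_width: 0.051
grasp_force: 60.8
```

Run:
```python
from h import *
for c in ('wrist','top'):
    f=cam(c)
    for r in nets.silhouettes('sink_1',c): print(c,np.round(r['box']),round(r['confidence'],2),r['mask'].sum())
s=sense(); print(s['ee_pos'],s['contact_force'].round(1))
```

```text
wrist [354. 260.  41.  40.] 0.96 1176
wrist [376. 224.  33.  41.] 0.8 677
wrist [359. 256.  13.  12.] 0.67 91
top [297. 295.   7.   6.] 0.58 67
top [292. 278.   8.   8.] 0.38 66
[ 0.42885298 -0.04551385  0.12333921] [-0.7  1.3 -0.4]
```

{"fn": "arm_command", "kwargs": {
  "commands": [
    [0, -0.02, 0, 0, 0],
    [0, -0.03, 0, 0, 0],
    [0, -0.038, 0, 0, 0],
    [0, -0.038, 0, 0, 0],
    [0, -0.038, 0, 0, 0],
    [0, -0.038, 0.004, 0, 0],
    [0, -0.025, 0, 0, 0],
    [0, -0.01, 0, 0, 0]
  ]
}}

```text
time: 16.9
ee_pos: [0.3988, -0.283, 0.1231]
tool_rot: [[0.142, 0.99, 0.0], [0.99, -0.142, -0.001], [-0.001, 0.001, -1.0]]
contact_force: [0.8, 1.1, -1.1]
grip_width: 0.055
grasp_force: 61.0
```

{"fn": "arm_command", "kwargs": {
  "commands": [
    [0, 0, 0, 0.015, 0],
    [0, 0, 0, 0.013, 0],
    [0, 0, 0, 0.008, 0],
    [0, 0, 0, 0.004, 0],
    [0, 0, 0, 0, 0]
  ]
}}

```text
time: 17.4
ee_pos: [0.3993, -0.2805, 0.0836]
tool_rot: [[0.14, 0.99, 0.001], [0.99, -0.14, -0.001], [-0.001, 0.001, -1.0]]
contact_force: [0.5, -0.7, 3.0]
grip_width: 0.058
grasp_force: 63.7
```

Run:
```python
from h import *
g=cam('top'); w=cam('wrist')
cv2.imwrite('pics/c4.png',cv2.cvtColor(np.hstack([cv2.resize(w['image'],(400,300)),cv2.resize(g['image'][60:360,200:450],(333,400))[:300]]),cv2.COLOR_RGB2BGR))
cv2.imwrite('pics/c4.png',cv2.cvtColor(np.hstack([cv2.resize(w['image'],(467,350)),cv2.resize(g['image'][80:360,190:450],(325,350))]),cv2.COLOR_RGB2BGR))
s=sense(); print(s['ee_pos'],s['contact_force'].round(1))
```

```text
[ 0.39923847 -0.28068601  0.0839799 ] [-0.9  1.9  1.6]
```

View pics/c4.png

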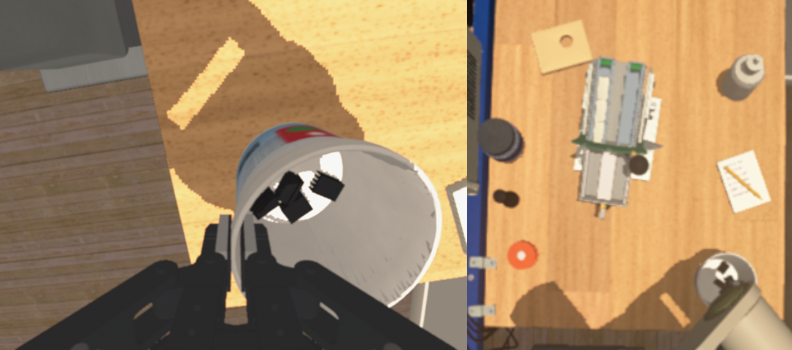

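All four sinks are in the tub, clustered around (295,195), and its foot is touching the bench. Releasing.

{"fn": "arm_command", "kwargs": {
  "commands": [
    [0, 0, 0, 0.002, 0],
    [0.15, 0, 0, 0, 0],
    [0.3, 0, 0, 0, 0],
    [0.5, 0, 0, 0, 0],
    [0.7, 0, 0, 0, 0],
    [0.7, 0, 0, 0, 0]
  ]
}}

```text
time: 18.1
ee_pos: [0.3987, -0.2804, 0.0813]
tool_rot: [[0.14, 0.99, -0.0], [0.99, -0.14, 0.0], [0.0, -0.0, -1.0]]
contact_force: [0.7, -0.3, 0.2]
grip_width: 0.698
grasp_force: 0.0
```

{"fn": "arm_command", "kwargs": {
  "commands": [
    [0.7, 0, 0, -0.03, 0],
    [0.7, 0, 0, -0.045, 0],
    [0.7, 0, 0, -0.045, 0],
    [0.7, 0, 0, -0.045, 0],
    [0.7, 0, -0.03, -0.03, 0],
    [0.7, 0, 0, 0, 0],
    [0.7, 0, 0, 0, 0]
  ]
}}

```text
time: 18.8
ee_pos: [0.3688, -0.2762, 0.2765]
tool_rot: [[0.141, 0.99, 0.001], [0.99, -0.141, -0.001], [-0.001, 0.001, -1.0]]
contact_force: [0.4, -0.0, -1.1]
grip_width: 0.7
grasp_force: 0.0
```

```bash
sed -i 's/w5b/w6b/' tub.py; python3 tub.py
python3 - <<'E'
from h import *
H=dict(lever_ball=.2946,solder_reel=0,torch=0,tub=0)
for c in('scene','top'):
    f=cam(c)
    for n,z in H.items():
        for r in nets.place_of(n,c)[:2]: print(c,n,np.round(r['location'],1),round(r['confidence'],2),onplane(f,r['location'],z).round(4))
a=cv2.imread('pics/w6b.png'); cv2.imwrite('pics/c5.png',np.hstack([cv2.resize(a,(480,360)),cv2.resize(cv2.cvtColor(f['image'][80:360,190:440],cv2.COLOR_RGB2BGR),(320,360))]))
print(sense()['ee_pos'],sense()['contact_force'],sense()['time'])
E
```

```text
[345.8, 133.0, 132.9, 127.8] 0.73
[ 0.444899   -0.28572052] -0.8726193062495474
scene lever_ball [319.  176.8] 0.92 [ 0.642  -0.1277  0.2946]
scene solder_reel [283.9 340.7] 0.58 [0.4855 0.0904 0.    ]
scene solder_reel [311.4 232.1] 0.42 [ 0.7293 -0.1641  0.    ]
scene torch [250.3 315.9] 0.59 [0.5921 0.1206 0.    ]
scene torch [316.2 251.2] 0.3 [ 0.6635 -0.1337  0.    ]
scene tub [412.8 273.3] 0.89 [ 0.4489 -0.2985  0.    ]
top lever_ball [298.2 243. ] 0.52 [ 0.5744 -0.0712  0.2946]
top solder_reel [237.7 284.4] 0.61 [0.4843 0.0855 0.    ]
top solder_reel [329.3 211. ] 0.23 [ 0.6702 -0.1353  0.    ]
top torch [226.3 239.3] 0.77 [0.5945 0.117  0.    ]
top torch [297.4 182.4] 0.4 [ 0.7397 -0.0548  0.    ]
top tub [388.3 305.3] 0.86 [ 0.4414 -0.285   0.    ]
[ 0.36908252 -0.27626253  0.27620628] [-1.0986314  -0.71170201 -0.25997804] 19.4
```

View pics/c5.png

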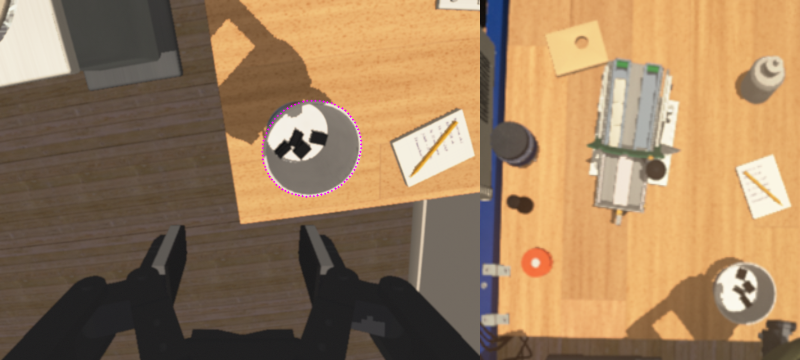

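The tub stands upright at (312,147) with all four sinks inside. The lever is over at the -y notch, and the reel, torch and relays have not moved. Handing in.

```bash
python3 -c "
from cell import ticket; print(ticket.job_done())"
```

```text
the job is handed in; nothing more can be done
None
```

The job is handed in at about 19 s of the 51 s allowed: all four heat sinks are in the tub, which stands upright and released about 26 cm from the outlet, the lever is in its -y notch, and the relays, reel and torch look undisturbed.

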